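# Third hand: hold a conduit body home in a junction box entry

### The arm

A 6-joint arm with a two-finger parallel gripper is mounted at the origin on a cart in front of the work surface, level with it; the furniture and walls round the work are solid. World frame = base frame: x ahead of the robot, y to its left, z up, the work surface at z = 0. Lengths are in m, angles in degrees, forces in N, time in s.
With the tool pointing down it reaches from about 0.3 to 0.75 m from the base axis. Payload 8.5 kg.
Tool frame: the origin (TCP) lies at the very end of the fingers, on their centre line; the grasp point (between the pads) lies 19 mm behind it (env.grip_point_offset is the distance from the TCP to the grasp point, in m); z points along the fingers, y is the direction in which the jaws open and shut (so a half turn about z gives the same grasp; the last joint's range is limited). The gripper opens to 85 mm and grips with 20 to 120 N. Pads are 22 mm wide; open, the fingers measure 114 mm over their backs; the gripper's body (76 mm by 85 mm) begins 54 mm behind the grasp point. The pads swing forward as they close: fully open they stand 13 mm farther back than shut.
Start: joints at [-80.69, 21.807, 74.336, -0, 83.858, -12.336], TCP at [0.203, -0.511, 0.196] pointing down, gripper open.
Joint ranges: [-178.18, 178.18], [-50.72, 133.34], [12.68, 142.11], [-81.47, 261.47], [9.98, 163.14], [-165.26, 165.26]. Speed limits (degrees/s): [136.94, 136.94, 180, 180, 180, 180].

### API

Orientations are given as a 3x3 rotation matrix whose columns are the frame's x, y, z axes.
In Python, from rig import env gives the robot as it stands.
- The arm moves only by the tool move_arm, never from a script. Its argument "moves" is a list of rows, each a list of 4 numbers: the shift along the tool's x, y, z in mm, then the turn about the tool's z in rad. In form: [[tx, ty, tz, spin], ...]. A call has 1 to 20 rows; each row is the pose to reach, as a shift and turn from the pose commanded when the call began, along the tool's axes at that moment; what a row does not reach only later rows make up. A row lasts 1/10 s, in which the tool goes at most 50 mm and 8.59 degrees, less where a joint would pass 70% of its speed; a pose out of reach is approached as far as the arm can. A call with a gripper value outside its range is refused whole. "grip" is the closure, from 0 (fully open) to 1 (shut), set as the call begins (left out, the last holds). The fingers move at their own pace and stop on an object; "grip_force" is the grip in N (left out, the last holds). Time passes only in rows, so rows that repeat a pose let the fingers close. It gives the time, the measured TCP pose, the force and the opening at its end, in the units of the state.
- env.observe(): the state, without advancing time (a new reading comes with each control period).
- env.get_image(name): name is "scene" or "top" or "wrist"; returns the picture (384x512x3 uint8, red, green, blue); there is no depth.
- env.get_calibration(name): a dict with "fovy" (degrees; the focal length in pixels is half the picture's height over the tangent of half this angle, whatever the lens; pixels are square), "cx", "cy" (the principal point, pixels), "extrinsics" (4x4, takes a point from world to camera coordinates); the wrist camera has in their place "tool_from_camera" (4x4, takes a point from camera to tool coordinates, whose origin is the TCP and whose axes are the flange's). Camera axes: x right, y up, looking along -z (the intrinsics and any distortion apply to the point x, -y, -z); pixel columns grow to the right and rows downward; lengths in m; the calibration is good to about 2 mm. A picture is of the moment at which its call begins: read the wrist's pose just before it. get_calibration takes no time and is no camera call.
- env.close_job(): hands the job in, once; it reports no verdict.
Trained networks look in the newest picture that a camera, given by its name, has taken for a name from the list of things; names that differ only in an ending like _2 or _b are one class to them, and where a whole thing is asked for, a point or a joint stands for the part that bears it (a point fixed in the world has none). Each returns a list of dicts, best first, with "conf" (0 to 1); they miss things now and then, are a little off and sometimes report something else, mostly with a low value. They report only what shows in the picture. A call takes as long as a camera call. They do not tell look-alikes from the thing itself.
- env.silhouettes(camera, name): "region" (384x512 bool, what is visible of it) and "point" ([row, column] in pixels, amid what is visible of it).
- env.tip_of(camera, name): "point" ([row, column] in pixels: a listed point, or the origin of a listed thing).
The state is a dict: "time_s": time; "q": joint angles; "qvel": joint speeds; "joint_efforts": joint torques, N m; "position": TCP position; "tool_rot": TCP orientation; "ft_force": force on the tool from outside, world axes, zero at the start; "wrist_torque": the same for the moment, N m; "grip_width": finger opening in m.
Only numpy, scipy, OpenCV 4.12 (cv2) and the standard library are available. Lean on these libraries where they do the work, as an engineer would, in place of code of your own. Each camera call takes 0.05 s, during which the arm holds its last target.

### The job

Be my third hand while I tighten the clamp screw: pick up the conduit body, keep its cover facing up, and push its round hub straight into the clamp entry of the junction box, until it bears on the rubber seal. Squeeze the seal with a steady push of about 12 N (7 to 18 N is good; never go over 22 N, which ruins the seal) and finish while still gripping the conduit body and holding that push; do not let go. Leave the other things on the bench where they are.

Things in the scene. Friction and masses are not known exactly. Their poses are not given: they have to be found in the camera images.
- conduit_centre (a point): Centre (17 mm up) of the loose grey cast conduit body, 130 long, 36 wide, 34 high (39 over the cover screws), 0.13-0.27 kg, lying cover up (z up). Its -y axis runs along its length to the hub end, 65 mm off: a plain round hub, 34 mm across, 20 mm long, its axis through this point. The rest has flat sides (facing its +x, -x), to be gripped anywhere
- hub_end (a point): Centre of the end face of the conduit body's round hub; same axes as conduit_centre
- entry_mouth (a point): Centre of the mouth of the aluminium clamp entry, a level collar 62 mm above the bench, 60 mm across, sticking out 26 mm from the front of the fixed grey junction box (86x136 mm, top at 105 mm). +x points straight into it, z up. The flared mouth, 46 mm wide, narrows within 10 mm to a bore of 39 mm. A brass clamp screw on top reaches 102 mm above the bench
- seal_ring (a joint): How far the black sponge-rubber seal at the bottom of the entry is squeezed, in m: 0 free, 0.010 solid. Its free face lies 14 mm inside the mouth and moves in along the entry's axis. It pushes back like a spring, 2.5 N per mm from 0 N when just touched (12 N at 4.8 mm)
- octagon_box: galvanised eight-sided metal box, 65x65x38 mm; bystander, origin at its underside
- ball_valve: brass ball valve with a blue lever, 39x124x54 mm; bystander, origin at its underside
- tee: dark iron pipe tee, 66x61x49 mm; bystander, origin at its underside
- tin: open grey tin, 72 mm across and 62 mm high; bystander, origin at its underside
- seal_tape: roll of white thread seal tape on a beige spool, 49 mm across and 14 mm high; bystander, origin at its underside
- screwdriver: screwdriver with a red handle, 200 mm long, 26 mm thick; bystander, origin at its underside
- reducer: dark iron bell reducer, 54 mm across and 38 mm high; bystander, origin at its underside
Things that resemble listed ones, but are neither listed nor needed, are in the scene too. What is shaped like the part that bears conduit_centre but purple is not meant.

How it is judged (in metres and radians):
On the way, in this order (a step that is already met when the one before it is completed fails the run):
1. the conduit body is gripped and lifted clear of the bench (height (world z) of conduit_centre above 0.035 m and contact force between conduit_body and the fingers above 3 N), for 0.1 s.
2. its hub is inside the mouth of the entry, straight (x of hub_end in the frame of entry_mouth between 0.006 and 0.03 m and y of hub_end in the frame of entry_mouth between -0.006 and 0.006 m and z of hub_end in the frame of entry_mouth between -0.006 and 0.006 m and angle between the y axis of conduit_centre and the x axis of entry_mouth, either way round below 0.12 rad and angle between conduit_centre's own z axis and vertical below 0.15 rad), for 0.1 s.
At the end, for the whole second after the job is handed in: The conduit body is still gripped, off the bench, cover up (within 0.15 rad) and straight with the entry (0.12 rad); its hub is in the bore and bears on the seal, which stays squeezed by 2.8 to 7.2 mm (7 to 18 N) through the last second, at rest (x of hub_end in the frame of entry_mouth between 0.0145 and 0.0235 m and y of hub_end in the frame of entry_mouth between -0.005 and 0.005 m and z of hub_end in the frame of entry_mouth between -0.005 and 0.005 m and angle between the y axis of conduit_centre and the x axis of entry_mouth, either way round below 0.12 rad and angle between conduit_centre's own z axis and vertical below 0.15 rad and value of joint seal_ring between 0.0028 and 0.0072 m and height (world z) of conduit_centre above 0.05 m and contact force between conduit_body and the fingers above 3 N and linear speed of conduit_body below 0.02 m/s); the arm keeps its last pose, push and grip.
It fails at once if the seal is overloaded (pushed with more than 22 N, 8.8 mm) (value of joint seal_ring above 0.0088 m).
It fails at once if another thing on the bench is pushed from its place (15 mm) (distance of any of octagon_box, ball_valve, tee, tin, seal_tape, screwdriver, reducer from where it was at the start of the episode above 0.015 m).
It also fails if it takes over 48 s, if anything falls off the work surface, if the arm or the gripper's body presses on something with over 40 N, if the wrist force passes 120 N, or if a joint passes its speed limit or range.

## Working session

There is one attempt and no reset: what is moved stays moved. The work goes in short steps, Python scripts to look and compute and a tool call to move; the robot and the scene stay as the last step left them, time stands still between calls to the robot, and variables do not carry over. Pictures are saved under pics/ and viewed, and the job is handed in when it is done.

Besides the shell and the picture viewer there is one more tool, called after "Emit:" as name(argument=value, ...) on one line, values as JSON. move_arm: Moves the arm, as the interface text tells. Its arguments: {"type":"object","properties":{"moves":{"type":"array"},"grip":{"type":"number"},"grip_force":{"type":"number"}},"required":["moves"]}

```bash
ls; mkdir -p pics
python3 - <<'E'
from rig import env
import cv2, numpy as np
print(env.observe())
for n in ["scene","top","wrist"]:
    im=env.get_image(n); cv2.imwrite(f"pics/{n}0.png",im[:,:,::-1])
    c=env.get_calibration(n); print(n,c)
E
```

```text
pics
{'time_s': 0.0, 'q': array([-8.06894243e+01,  2.18399154e+01,  7.43848340e+01, -7.80900358e-04,
        8.38587177e+01, -1.23386794e+01]), 'qvel': array([ 0.0415801 ,  0.05290314, -0.01533652, -0.0781262 , -0.02538467,
       -0.05939779]), 'joint_efforts': array([ 5.42682358e-05, -4.48460019e+01, -2.31275564e+01, -1.58473849e-04,
        4.77497466e-03,  8.04373570e-06]), 'position': array([ 0.20281849, -0.51086322,  0.19552142]), 'tool_rot': array([[ 9.29459175e-01,  3.68924898e-01, -2.49058301e-04],
       [ 3.68924862e-01, -9.29458114e-01,  1.43539087e-03],
       [ 2.98062173e-04, -1.42602102e-03, -9.99998939e-01]]), 'ft_force': array([-0.53383923, -0.05259129,  0.6193898 ]), 'wrist_torque': array([-0.03434738,  0.02839202, -0.01689863]), 'grip_width': 0.08519942972320811}
scene {'fovy': 46.732494983390716, 'cx': 247.54876931141928, 'cy': 198.83488333391742, 'extrinsics': array([[ 0.10935766, -0.99389843, -0.01438073, -0.03359463],
       [ 0.7308611 ,  0.07059341,  0.67886568, -0.41104295],
       [-0.67370836, -0.08474948,  0.73412164, -0.99891176],
       [ 0.        ,  0.        ,  0.        ,  1.        ]])}
top {'fovy': 48.59965037111178, 'cx': 261.7455568728263, 'cy': 192.07199545239058, 'extrinsics': array([[-0.01801922, -0.99981525, -0.00669092,  0.03558264],
       [ 0.9852579 , -0.01889472,  0.17002898, -0.51722072],
       [-0.17012399, -0.0035285 ,  0.98541635, -1.39252426],
       [ 0.        ,  0.        ,  0.        ,  1.        ]])}
wrist {'fovy': 66.64884296480827, 'cx': 256.1842256549578, 'cy': 186.0405133537993, 'tool_from_camera': array([[ 1.24399083e-03,  9.55021937e-01,  2.96532548e-01,
         7.59296324e-02],
       [ 9.99998753e-01, -8.99564159e-04, -1.29795457e-03,
         9.74425216e-04],
       [-9.72825035e-04,  2.96533793e-01, -9.55021865e-01,
        -1.77344941e-01],
       [ 0.00000000e+00,  0.00000000e+00,  0.00000000e+00,
         1.00000000e+00]])}
```

View pics/scene0.png

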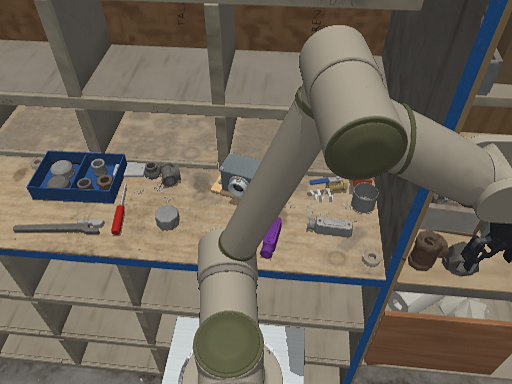

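View pics/top0.png

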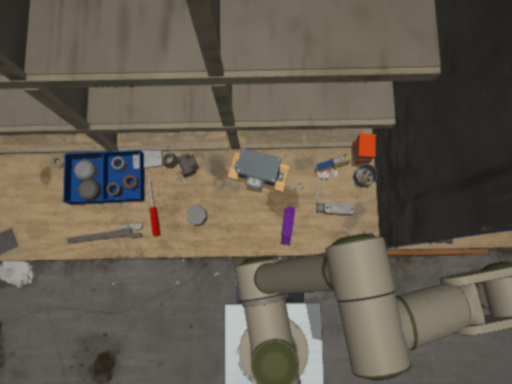

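View pics/wrist0.png

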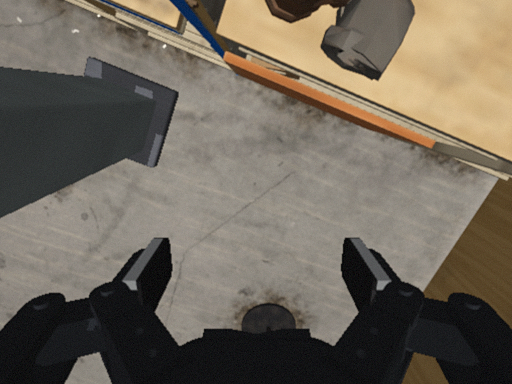

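The scene view shows two conduit-shaped parts: a grey one at about (330,226) and a purple decoy at (270,237). In the top view they are at (336,208) and (288,226). The junction box is at scene (240,175). Next I'll zoom in and run the networks.

```bash
cat > h.py <<'E'
from rig import env
import cv2, numpy as np
def cam(n, st=None):
    c=env.get_calibration(n); f=192/np.tan(np.radians(c["fovy"]/2))
    if n=="wrist":
        st=st or env.observe()
        T=np.eye(4);T[:3,:3]=st["tool_rot"];T[:3,3]=st["position"]
        W=T@c["tool_from_camera"]
    else: W=np.linalg.inv(c["extrinsics"])
    return f,c["cx"],c["cy"],W
def ray(C,rc):
    f,cx,cy,W=C; d=np.array([(rc[1]-cx)/f,-(rc[0]-cy)/f,-1.]); d=W[:3,:3]@d
    return W[:3,3],d/np.linalg.norm(d)
def onz(C,rc,z):
    o,d=ray(C,rc); return o+d*(z-o[2])/d[2]
def tri(*cr):
    A=np.zeros((3,3));b=np.zeros(3);R=[]
    for C,rc in cr:
        o,d=ray(C,rc);P=np.eye(3)-np.outer(d,d);A+=P;b+=P@o;R.append((o,d))
    p=np.linalg.solve(A,b); return p,[float(np.linalg.norm((np.eye(3)-np.outer(d,d))@(p-o))) for o,d in R]
def proj(C,p):
    f,cx,cy,W=C; q=np.linalg.inv(W)@np.append(p,1); return np.array([cy-f*q[1]/-q[2], cx+f*q[0]/-q[2]])
E
python3 - <<'E'
from h import *
for n in ["scene","top"]:
    im=cv2.imread(f"pics/{n}0.png")
    cr=im[140:280,200:400] if n=="scene" else im[130:260,220:400]
    cv2.imwrite(f"pics/{n}0c.png",cv2.resize(cr,None,fx=4,fy=4,interpolation=cv2.INTER_CUBIC))
r={}
for n in ["scene","top"]:
    C=cam(n)
    for k in ["conduit_centre","hub_end","entry_mouth"]:
        for d in env.tip_of(n,k):
            z={"conduit_centre":.017,"hub_end":.017,"entry_mouth":.062}[k]
            print(n,k,d["point"],round(d["conf"],2),onz(C,d["point"],z).round(4))
    for k in ["octagon_box","ball_valve","tee","tin","seal_tape","screwdriver","reducer"]:
        for d in env.tip_of(n,k)[:2]: print(n,k,np.round(d["point"]),round(d["conf"],2),onz(C,d["point"],0).round(3))
print(env.observe()["time_s"])
E
```

```text
scene conduit_centre [238.2, 270.3] 0.71 [ 0.4002 -0.0545  0.017 ]
scene conduit_centre [225.4, 328.0] 0.65 [ 0.4628 -0.2163  0.017 ]
scene hub_end [254.1, 266.6] 0.93 [ 0.3447 -0.0485  0.017 ]
scene hub_end [226.3, 306.6] 0.83 [ 0.4535 -0.1551  0.017 ]
scene entry_mouth [190.5, 236.0] 0.74 [0.533  0.0584 0.062 ]
scene octagon_box [224. 168.] 0.97 [0.436 0.25  0.   ]
scene ball_valve [190. 323.] 0.56 [ 0.622 -0.206  0.   ]
scene tee [179. 171.] 0.55 [0.624 0.284 0.   ]
scene tin [205. 363.] 0.74 [ 0.568 -0.326  0.   ]
scene seal_tape [190. 237.] 0.49 [0.596 0.064 0.   ]
scene screwdriver [226. 331.] 0.66 [ 0.474 -0.227  0.   ]
scene screwdriver [210. 120.] 0.56 [0.478 0.409 0.   ]
scene reducer [173. 155.] 0.62 [0.647 0.343 0.   ]
scene reducer [193. 236.] 0.35 [0.582 0.066 0.   ]
top conduit_centre [224.9, 290.1] 0.62 [ 0.4075 -0.0682  0.017 ]
top conduit_centre [205.3, 338.1] 0.58 [ 0.4716 -0.2344  0.017 ]
top hub_end [208.8, 314.8] 0.79 [ 0.461  -0.1542  0.017 ]
top hub_end [243.6, 285.5] 0.77 [ 0.3447 -0.0509  0.017 ]
top entry_mouth [183.5, 253.6] 0.68 [0.5444 0.0526 0.062 ]
top octagon_box [215. 199.] 0.81 [0.449 0.244 0.   ]
top ball_valve [168. 331.] 0.67 [ 0.606 -0.217  0.   ]
top ball_valve [164. 191.] 0.29 [0.632 0.275 0.   ]
top tee [168. 190.] 0.88 [0.617 0.276 0.   ]
top tin [178. 360.] 0.57 [ 0.569 -0.319  0.   ]
top tin [187. 254.] 0.21 [0.543 0.051 0.   ]
top seal_tape [236. 367.] 0.61 [ 0.368 -0.332  0.   ]
top screwdriver [205. 154.] 0.69 [0.487 0.4   0.   ]
top reducer [163. 170.] 0.42 [0.637 0.348 0.   ]
top reducer [207. 316.] 0.22 [ 0.471 -0.162  0.   ]
1.15
```

View pics/scene0c.png

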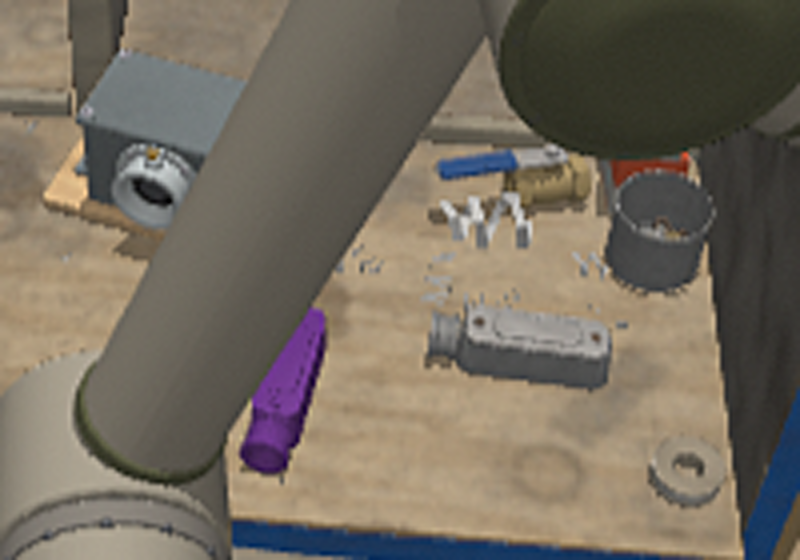

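View pics/top0c.png

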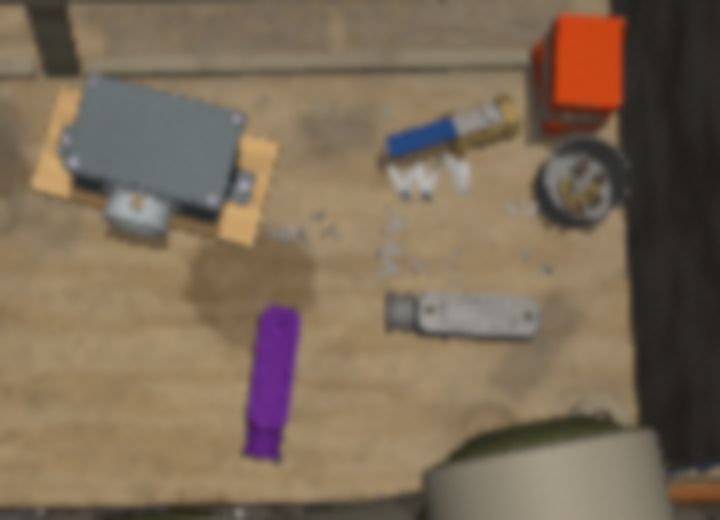

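Candidates for the conduit are the grey one at scene (328,226) and the purple one at (270,238). The crop shows the grey body cover up with its hub to the left, so that is my choice. A blue vertical post seems to stand at the bench's front right corner, between the arm and the part, so I'll locate it and the shelf edge first.

Run:
```python
from h import *
im=cv2.imread("pics/scene0.png"); cv2.imwrite("pics/p1.png",cv2.resize(im[0:384,320:512],None,fx=1.56*2,fy=1.56,interpolation=cv2.INTER_CUBIC))
cv2.imwrite("pics/p1.png",cv2.resize(im[0:384,312:512],None,fx=1.55*1.0,fy=1.55,interpolation=cv2.INTER_CUBIC))
im=cv2.imread("pics/top0.png"); cv2.imwrite("pics/p2.png",cv2.resize(im[120:300,330:512],None,fx=3.3,fy=3.3,interpolation=cv2.INTER_CUBIC))
# vertical post candidates: project
S=cam("scene");T=cam("top")
print(S[3][:3,3],T[3][:3,3])
for x,y in [(.33,-.37),(.33,-.4),(.33,-.45)]:
    print(x,y,[(proj(S,[x,y,z]).round(),proj(T,[x,y,z]).round()) for z in (-.3,0,.3,.6)])
```

```text
[-0.36888606 -0.08902998  1.01188257] [0.27333519 0.02088981 1.46039676]
0.33 -0.37 [(array([325., 366.]), array([250., 360.])), (array([272., 386.]), array([246., 379.])), (array([195., 415.]), array([242., 409.])), (array([ 74., 462.]), array([233., 458.]))]
0.33 -0.4 [(array([326., 375.]), array([250., 367.])), (array([273., 397.]), array([246., 388.])), (array([196., 429.]), array([241., 420.])), (array([ 74., 480.]), array([233., 473.]))]
0.33 -0.45 [(array([327., 391.]), array([249., 379.])), (array([275., 416.]), array([246., 403.])), (array([198., 453.]), array([241., 438.])), (array([ 76., 512.]), array([233., 498.]))]
```

View pics/p1.png

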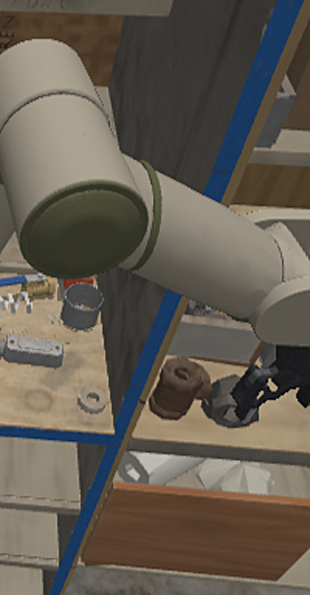

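View pics/p2.png

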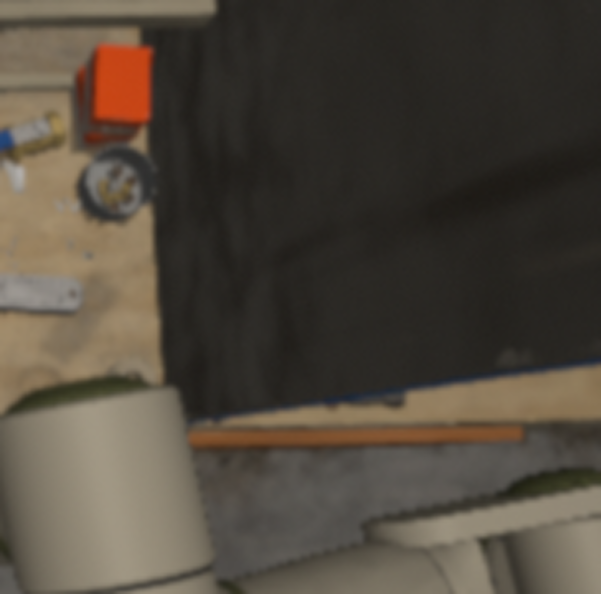

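```bash
cat >> h.py <<'E'
def rows(wps, yaws=None):
    """world TCP targets, yaw of tool x (deg) -> rows"""
    st=env.observe();R=st["tool_rot"];p=st["position"]
    y0=np.degrees(np.arctan2(R[1,0],R[0,0]))
    out=[]
    for i,w in enumerate(wps):
        t=R.T@(np.array(w)-p)*1000
        s=0 if yaws is None else np.radians(-((yaws[i]-y0+180)%360-180))
        out.append([round(float(v),1) for v in t]+[round(float(s),3)])
    return out
E
python3 - <<'E'
from h import *
P=lambda r,a,z:[r*np.cos(np.radians(a)),r*np.sin(np.radians(a)),z]
w=[P(r,-68.3,.2) for r in (.51,.46,.41,.36)]; y=[21.6]*4
for a in range(-61,-25,7): w.append(P(.36,a,.2)); y.append(y[-1]+8)
for q in [(.36,-.185),(.40,-.2),(.44,-.215),(.462,-.225),(.462,-.225),(.462,-.225)]: w.append([*q,.2]); y.append(min(98,y[-1]+8))
for a,b in zip(rows(w,y),w): print(a,np.round(b,3))
E
```

```text
[0.5, -40.0, -3.9, 0.001] [ 0.189 -0.474  0.2  ]
[0.4, -90.0, -3.9, 0.001] [ 0.17  -0.427  0.2  ]
[0.4, -140.0, -3.9, 0.001] [ 0.152 -0.381  0.2  ]
[0.3, -190.0, -3.9, 0.001] [ 0.133 -0.334  0.2  ]
[46.1, -192.9, -3.9, -0.139] [ 0.175 -0.315  0.2  ]
[89.2, -201.2, -3.9, -0.278] [ 0.212 -0.291  0.2  ]
[131.1, -214.7, -3.9, -0.418] [ 0.246 -0.263  0.2  ]
[171.0, -233.2, -3.9, -0.558] [ 0.276 -0.231  0.2  ]
[208.3, -256.4, -3.9, -0.697] [ 0.302 -0.196  0.2  ]
[242.5, -283.9, -3.9, -0.837] [ 0.324 -0.158  0.2  ]
[266.4, -245.2, -3.9, -0.977] [ 0.36  -0.185  0.2  ]
[298.0, -216.5, -3.9, -1.116] [ 0.4 -0.2  0.2]
[329.7, -187.8, -3.9, -1.256] [ 0.44  -0.215  0.2  ]
[346.4, -170.4, -3.9, -1.333] [ 0.462 -0.225  0.2  ]
[346.4, -170.4, -3.9, -1.333] [ 0.462 -0.225  0.2  ]
[346.4, -170.4, -3.9, -1.333] [ 0.462 -0.225  0.2  ]
```

Emit:
move_arm(moves=[[0, -40, -4, 0], [0, -80, -4, 0], [0, -120, -4, 0], [0, -160, -4, 0], [0, -190, -4, 0], [0, -190, -4, 0], [40, -192, -4, -0.12], [75, -199, -4, -0.24], [110, -208, -4, -0.36], [145, -222, -4, -0.48], [180, -240, -4, -0.6], [208, -256, -4, -0.72], [242, -283, -4, -0.84], [242, -283, -4, -0.84]], grip=0)

```text
time_s: 2.55
position: [0.3254, -0.1556, 0.2002]
tool_rot: [[0.337, 0.942, 0.001], [0.942, -0.337, 0.001], [0.001, 0.0, -1.0]]
ft_force: [-0.0, -0.6, 0.1]
grip_width: 0.0853
```

Emit:
move_arm(moves=[[-5, 40, 0, -0.12], [-10, 80, 0, -0.24], [-15, 120, 0, -0.36], [-19, 152, 0, -0.48], [-19, 152, 0, -0.48], [-19, 152, 0, -0.48]])

```text
time_s: 3.15
position: [0.4595, -0.2298, 0.1994]
tool_rot: [[-0.125, 0.992, -0.001], [0.992, 0.125, 0.001], [0.001, -0.001, -1.0]]
ft_force: [-0.1, 0.6, 0.7]
grip_width: 0.0854
```

Run:
```python
from h import *
st=env.observe(); C=cam("wrist",st); im=env.get_image("wrist"); cv2.imwrite("pics/w1.png",im[:,:,::-1])
import pickle; pickle.dump(C,open("w1.pkl","wb"))
for k in ["conduit_centre","hub_end"]:
    for d in env.tip_of("wrist",k): print(k,d["point"],round(d["conf"],2),onz(C,d["point"],.017).round(4))
r=env.silhouettes("wrist","conduit_centre")
for d in r:
    m=d["region"].astype(np.uint8); print(d["conf"],d["point"],m.sum(),cv2.minAreaRect(cv2.findNonZero(m)))
for n in ["scene","top"]:
    im=env.get_image(n); cv2.imwrite(f"pics/{n}1.png",im[:,:,::-1])
    for k in ["entry_mouth"]:
      for d in env.tip_of(n,k): print(n,k,d["point"],round(d["conf"],2),onz(cam(n),d["point"],.062).round(4))
print(st)
```

```text
conduit_centre [154.4, 260.3] 0.61 [ 0.4645 -0.2248  0.017 ]
hub_end [100.1, 271.2] 0.73 [ 0.4688 -0.1587  0.017 ]
0.68 [153.0, 261.8] 2922 ((260.3324279785156, 151.67137145996094), (29.441326141357422, 105.17639923095703), 11.633633613586426)
0.57 [12.9, 253.8] 2153 ((237.5, 16.5), (33.0, 103.0), 90.0)
scene entry_mouth [190.8, 237.7] 0.66 [0.5322 0.0532 0.062 ]
top entry_mouth [184.2, 254.5] 0.59 [0.542  0.0497 0.062 ]
{'time_s': 3.15, 'q': array([-3.97831746e+01,  1.80538411e+01,  7.95661846e+01, -4.38228873e-03,
        8.24474587e+01, -4.69510840e+01]), 'qvel': array([-0.02999736, -2.15020297,  1.97990987, -0.05563788,  0.0054913 ,
        0.21730384]), 'joint_efforts': array([-3.66014487e-02, -3.94506884e+01, -2.36514115e+01,  9.58375284e-03,
       -6.37449464e-02, -1.17644006e-01]), 'position': array([ 0.45952495, -0.22976114,  0.19944896]), 'tool_rot': array([[-1.24787176e-01,  9.92183073e-01, -9.53641174e-04],
       [ 9.92183202e-01,  1.24787861e-01,  6.95403763e-04],
       [ 8.08970685e-04, -8.59409281e-04, -9.99999303e-01]]), 'ft_force': array([-0.13167988,  0.63630735,  0.69565533]), 'wrist_torque': array([0.03391395, 0.01421509, 0.01239161]), 'grip_width': 0.08538313173455143}
```

View pics/w1.png

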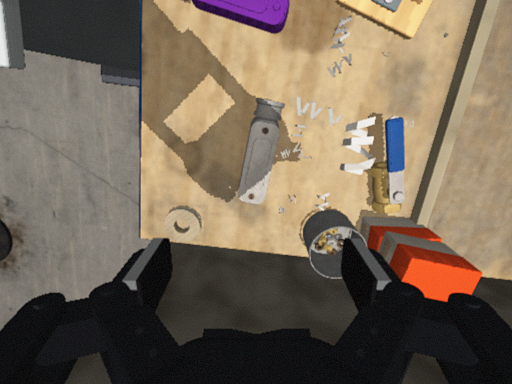

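View pics/scene1.png

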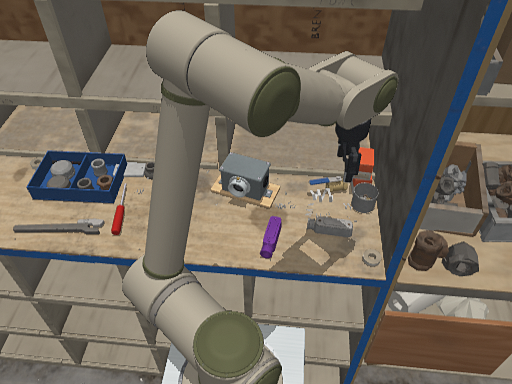

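Run:
```python
from h import *
im=cv2.imread("pics/w1.png")
cv2.imwrite("pics/w1c.png",cv2.resize(im[85:215,210:310],None,fx=4.5,fy=4.5,interpolation=cv2.INTER_CUBIC))
im=cv2.imread("pics/scene1.png")
cv2.imwrite("pics/s1c.png",cv2.resize(im[140:220,190:300],None,fx=7,fy=7,interpolation=cv2.INTER_CUBIC))
im=cv2.imread("pics/top1.png")
cv2.imwrite("pics/t1c.png",cv2.resize(im[140:210,220:300],None,fx=8,fy=8,interpolation=cv2.INTER_CUBIC))
```

```text
(no output)
```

View pics/w1c.png

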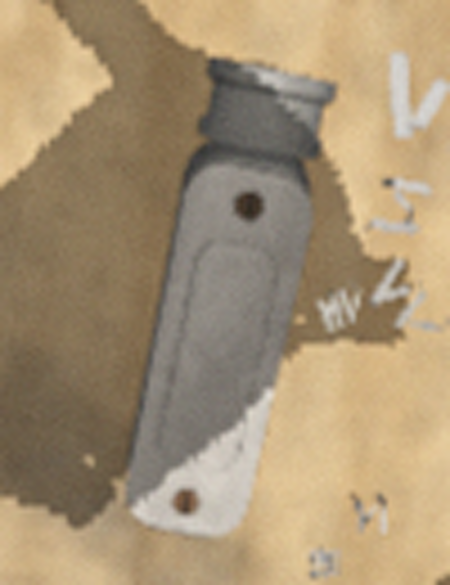

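View pics/s1c.png

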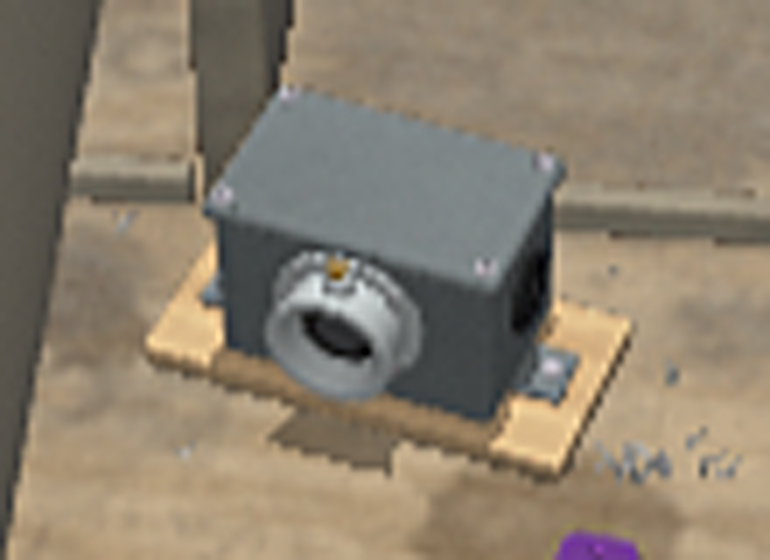

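View pics/t1c.png

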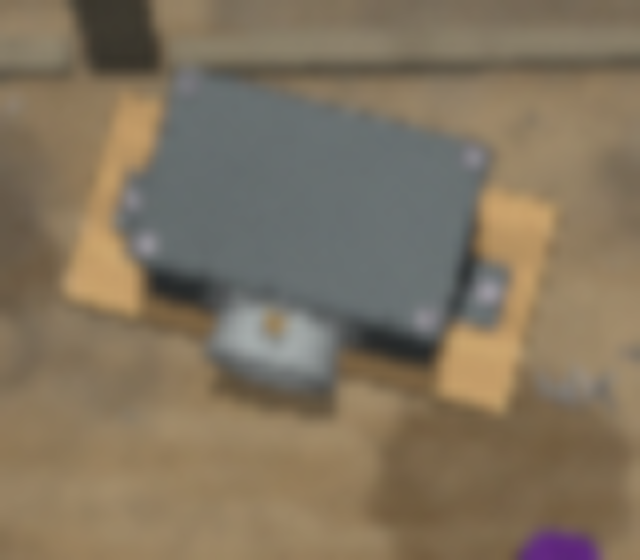

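Run:
```python
from h import *
import pickle
W=pickle.load(open("w1.pkl","rb"));S=cam("scene")
w=lambda x,y:(85+y/4.5,210+x/4.5); s=lambda x,y:(140+y/4,200+x/4)
for a,b in [((248,205),(479,322)),((185,502),(595,338))]:
    print(tri((W,w(*a)),(S,s(*b))), onz(W,w(*a),.038), onz(S,s(*b),.038))
a=onz(W,w(248,205),.038);b=onz(W,w(185,502),.038);d=a-b;print("yaw screws",np.degrees(np.arctan2(d[1],d[0])),np.linalg.norm(d),(a+b)/2)
# hub end edges (top rim) at z~.034/.017
for z in (.017,.034):
    l=onz(W,w(210,68),z);r=onz(W,w(335,88),z); print("hub rim",l,r,(l+r)/2,np.linalg.norm(l-r))
# cover far end
l=onz(W,w(130,515),.034);r=onz(W,w(240,535),.034);print("far",l,r,(l+r)/2)
```

```text
(array([ 0.465781  , -0.19210323,  0.03262533]), [0.0010533589307643572, 0.0010533589307643524]) [ 0.46556041 -0.19257752  0.038     ] [ 0.46109697 -0.1904843   0.038     ]
(array([ 0.45913177, -0.2742106 ,  0.0331241 ]), [0.0016213437634557458, 0.0016213437634558633]) [ 0.4593215  -0.27419381  0.038     ] [ 0.4542633  -0.27169389  0.038     ]
yaw screws 85.62870267080687 0.0818543980811815 [ 0.46244096 -0.23338566  0.038     ]
hub rim [ 0.45175712 -0.16085964  0.017     ] [ 0.48511514 -0.16172496  0.017     ] [ 0.46843613 -0.1612923   0.017     ] 0.03336924015961621
hub rim [ 0.45171933 -0.16061483  0.034     ] [ 0.48350147 -0.16143928  0.034     ] [ 0.4676104  -0.16102705  0.034     ] 0.03179283095747572
far [ 0.4447612  -0.28130674  0.034     ] [ 0.47578804 -0.28331415  0.034     ] [ 0.46027462 -0.28231044  0.034     ]
```

The wrist view shows the grey conduit at about (260,155), hub end up at (268,103) and yaw about 85.7°. Centre is about (0.463,-0.224). The triangulated cover screws came out at z≈0.033, which agrees with the stated height to within a few mm. Now descending.

Emit:
move_arm(moves=[[0, 3, 30, 0.1], [0, 3, 70, 0.2], [0, 3, 110, 0.2], [0, 3, 145, 0.2], [0, 3, 170, 0.2], [0, 3, 185, 0.2], [0, 3, 193, 0.2], [0, 3, 196, 0.2], [0, 3, 196, 0.2], [0, 3, 196, 0.2]])

```text
time_s: 4.55
position: [0.4628, -0.2292, 0.0049]
tool_rot: [[0.073, 0.997, 0.001], [0.997, -0.073, -0.001], [-0.001, 0.001, -1.0]]
ft_force: [-0.6, 0.4, 0.5]
grip_width: 0.0852
```

Run:
```python
from h import *
im=env.get_image("wrist"); cv2.imwrite("pics/w2.png",im[:,:,::-1])
```

```text
(no output)
```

View pics/w2.png

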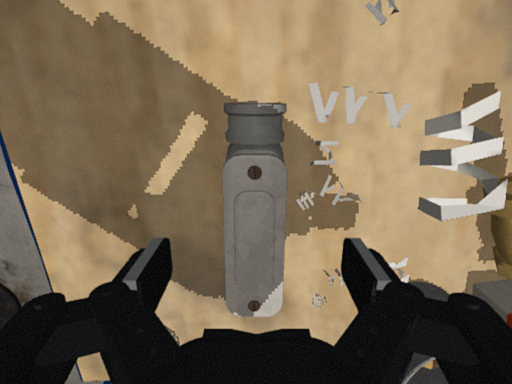

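Conduit centred between the jaws (columns 223–286, axis vertical). Close.

Emit:
move_arm(moves=[[0, 0, 0, 0], [0, 0, 0, 0], [0, 0, 0, 0], [0, 0, 0, 0], [0, 0, 0, 0], [0, 0, 0, 0], [0, 0, 0, 0], [0, 0, 0, 0], [0, 0, 0, 0], [0, 0, 0, 0]], grip=1, grip_force=60)

```text
time_s: 5.6
position: [0.4625, -0.2289, 0.0041]
tool_rot: [[0.073, 0.997, -0.0], [0.997, -0.073, 0.0], [0.0, -0.0, -1.0]]
ft_force: [-0.0, 0.0, -0.7]
grip_width: 0.0002
```

Run:
```python
from h import *
st=env.observe();C=cam("wrist",st);im=env.get_image("wrist"); cv2.imwrite("pics/w3.png",im[:,:,::-1])
print(st["position"],st["ft_force"],st["grip_width"])
for k in ["conduit_centre","hub_end"]:
    for d in env.tip_of("wrist",k): print(k,d["point"],round(d["conf"],2),onz(C,d["point"],.017).round(4))
```

```text
[ 0.46245303 -0.22887177  0.00410871] [-0.03956134  0.02042792 -0.65373354] 0.00020637204136788958
conduit_centre [212.4, 254.9] 0.9 [ 0.463 -0.222  0.017]
hub_end [105.9, 255.1] 0.91 [ 0.4677 -0.1598  0.017 ]
```

View pics/w3.png

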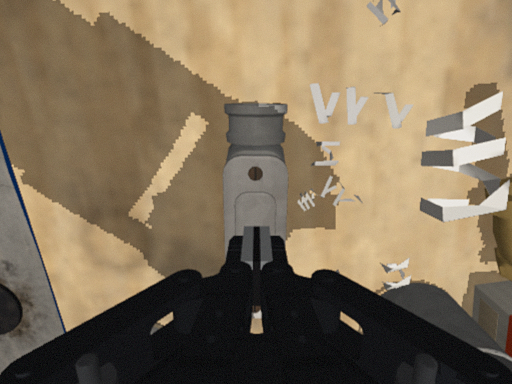

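The fingers read fully shut with the conduit apparently unmoved, which is not expected. Checking the other cameras.

Run:
```python
from h import *
for n in ["scene","top"]:
    im=env.get_image(n); cv2.imwrite(f"pics/{n}3.png",im[:,:,::-1])
im=cv2.imread("pics/scene3.png");a=cv2.resize(im[130:280,270:400],None,fx=4,fy=4,interpolation=cv2.INTER_CUBIC);cv2.imwrite("pics/s3c.png",a)
im=cv2.imread("pics/w3.png");a=cv2.resize(im[90:290,170:340],None,fx=3,fy=3,interpolation=cv2.INTER_CUBIC);cv2.imwrite("pics/w3c.png",a)
```

```text
(no output)
```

View pics/s3c.png

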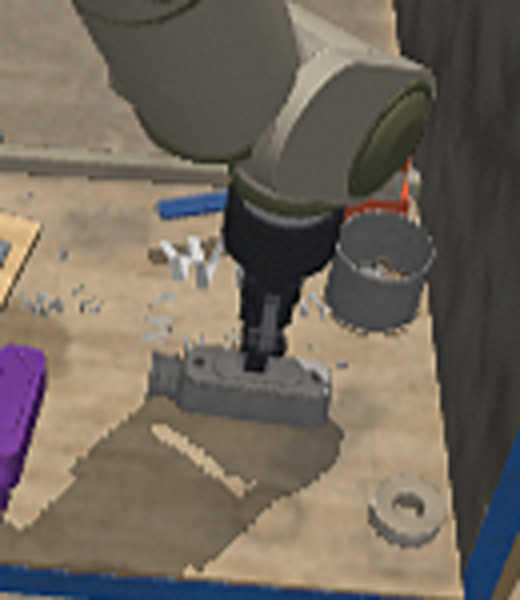

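View pics/w3c.png

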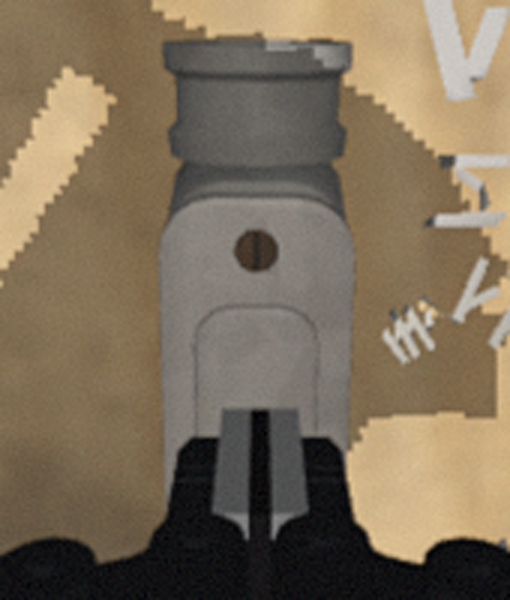

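View pics/top3.png

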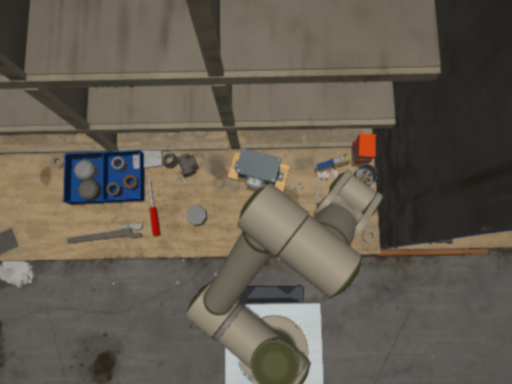

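Run:
```python
from h import *
S=cam("scene")
R=np.array([[-0.125,.992,0],[.992,.125,0],[0,0,-1]]);p=np.array([.4595,-.2298,.1994])
for b in (0,-.013,-.035,-.048): 
    print(b,[proj(S,p+R@np.array([0,y,b])).round(1) for y in (-.05,0,.05)])
im=cv2.imread("pics/scene1.png");a=cv2.resize(im[90:200,310:400],None,fx=6,fy=5,interpolation=cv2.INTER_CUBIC);cv2.imwrite("pics/s1f.png",a)
p=np.array([.4625,-.2289,.0041])
print("now",[proj(S,p+np.array([0,0,b])).round(1) for b in (0,.03,.035,.04,.048)])
```

```text
0 [array([195.9, 344.9]), array([181.7, 341.7]), array([168.4, 338.7])]
-0.013 [array([192.3, 345.7]), array([178.1, 342.5]), array([164.8, 339.4])]
-0.035 [array([186.1, 347. ]), array([171.9, 343.7]), array([158.5, 340.6])]
-0.048 [array([182.3, 347.9]), array([168.1, 344.5]), array([154.8, 341.3])]
now [array([228.6, 331.9]), array([222. , 333.2]), array([220.9, 333.4]), array([219.8, 333.6]), array([217.9, 334. ])]
```

View pics/s1f.png

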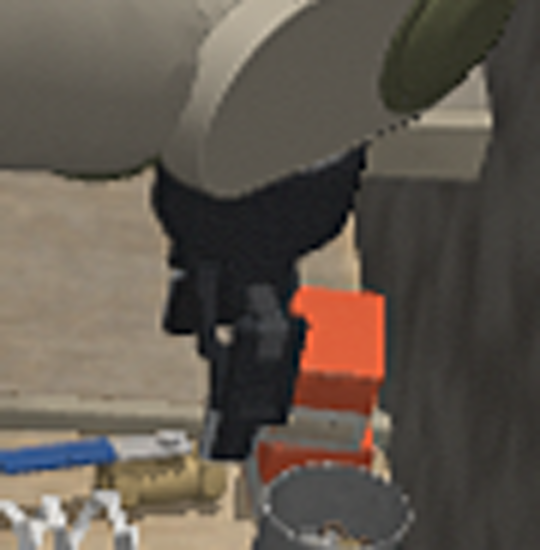

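Two cameras agree. The open fingertips are about 48 mm behind the reported TCP in the wrist view, and the scene view puts the fingertip at about (347,181) against 182.3 predicted for -48 mm. So the real fingertips sit about 35 mm above the stated TCP, and the jaws closed above the cover without touching it. I'll open and go down in steps while watching force.

Run:
```python
from rig import env
print(env.grip_point_offset, [a for a in dir(env) if not a.startswith("_")], env.observe()["time_s"])
```

```text
0.0187 ['MotionError', 'close_job', 'get_calibration', 'get_image', 'grip_point_offset', 'observe', 'silhouettes', 'tip_of'] 5.85
```

Emit:
move_arm(moves=[[0, 0, 0, 0], [0, 0, 0, 0], [0, 0, 0, 0], [0, 0, 0, 0], [0, 0, 0, 0], [0, 0, 0, 0], [0, 0, 0, 0], [0, 0, 0, 0]], grip=0)

```text
time_s: 6.65
position: [0.4625, -0.2289, 0.0041]
tool_rot: [[0.073, 0.997, 0.0], [0.997, -0.073, -0.0], [-0.0, 0.0, -1.0]]
ft_force: [-0.1, -0.7, 0.7]
grip_width: 0.0857
```

Emit:
move_arm(moves=[[0, 0, 4, 0], [0, 0, 8, 0], [0, 0, 12, 0], [0, 0, 12, 0]])

```text
time_s: 7.05
position: [0.4621, -0.2287, -0.0086]
tool_rot: [[0.073, 0.997, -0.001], [0.997, -0.073, 0.001], [0.001, -0.001, -1.0]]
ft_force: [0.4, -0.2, -0.1]
grip_width: 0.0856
```

No contact with the TCP reading below the bench, so the offset is confirmed. Continuing gently.

Emit:
move_arm(moves=[[0, 0, 4, 0], [0, 0, 8, 0], [0, 0, 12, 0], [0, 0, 15, 0], [0, 0, 18, 0], [0, 0, 18, 0]])

```text
time_s: 7.65
position: [0.4623, -0.2288, -0.0263]
tool_rot: [[0.073, 0.997, -0.001], [0.997, -0.073, 0.0], [0.0, -0.001, -1.0]]
ft_force: [0.0, -0.3, -0.3]
grip_width: 0.0855
```

Run:
```python
from h import *
im=env.get_image("wrist"); cv2.imwrite("pics/w4.png",im[:,:,::-1])
im=env.get_image("scene")[:,:,::-1];a=cv2.resize(im[130:280,270:400],None,fx=4,fy=4,interpolation=cv2.INTER_CUBIC);cv2.imwrite("pics/s4c.png",a)
```

```text
(no output)
```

View pics/w4.png

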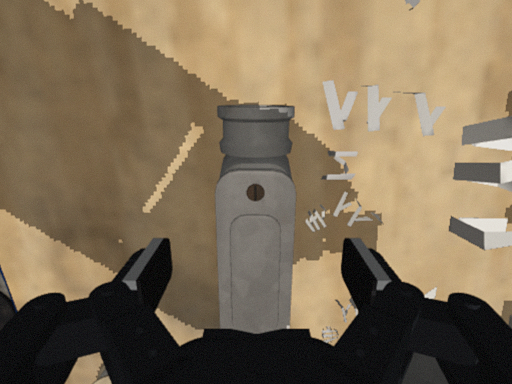

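View pics/s4c.png

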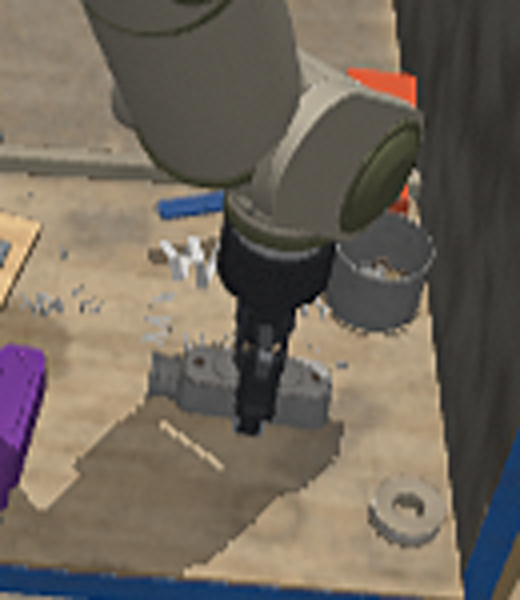

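The fingers now straddle the body: the near tip is at scene crop (248,432), below the cover. I'll go 5 mm lower and close.

Emit:
move_arm(moves=[[0, 0, 3, 0], [0, 0, 5, 0], [0, 0, 5, 0]])

```text
time_s: 8.05
position: [0.4623, -0.2288, -0.0312]
tool_rot: [[0.073, 0.997, -0.0], [0.997, -0.073, 0.0], [0.0, -0.0, -1.0]]
ft_force: [-0.1, 0.1, -0.1]
grip_width: 0.0854
```

Emit:
move_arm(moves=[[0, 0, 0, 0], [0, 0, 0, 0], [0, 0, 0, 0], [0, 0, 0, 0], [0, 0, 0, 0], [0, 0, 0, 0], [0, 0, 0, 0], [0, 0, 0, 0]], grip=1, grip_force=60)

```text
time_s: 8.85
position: [0.4626, -0.229, -0.0305]
tool_rot: [[0.073, 0.997, 0.001], [0.997, -0.073, -0.0], [-0.0, 0.001, -1.0]]
ft_force: [-0.9, 1.6, 5.1]
grip_width: 0.0338
```

Run:
```python
from h import *
st=env.observe();im=env.get_image("wrist"); cv2.imwrite("pics/w5.png",im[:,:,::-1])
im=env.get_image("scene")[:,:,::-1];a=cv2.resize(im[130:280,270:400],None,fx=4,fy=4,interpolation=cv2.INTER_CUBIC);cv2.imwrite("pics/s5c.png",a)
print(st)
```

```text
{'time_s': 8.85, 'q': array([-3.94947005e+01,  3.48292107e+01,  9.64468529e+01,  4.67249345e-03,
        4.86868815e+01, -3.53133272e+01]), 'qvel': array([-0.00165367,  0.09754057,  0.04176235, -0.1580575 , -0.05580953,
        0.01693627]), 'joint_efforts': array([-1.95256812e-01, -4.39949942e+01, -1.28440931e+01, -6.54266635e-02,
       -2.10201060e-01, -4.49983301e-03]), 'position': array([ 0.4626186 , -0.22899374, -0.0305441 ]), 'tool_rot': array([[ 7.29677296e-02,  9.97334157e-01,  5.38028983e-04],
       [ 9.97334250e-01, -7.29675400e-02, -3.64056750e-04],
       [-3.23827581e-04,  5.63159127e-04, -9.99999789e-01]]), 'ft_force': array([-0.88953825,  1.61342057,  5.14021145]), 'wrist_torque': array([ 0.12052244,  0.06607035, -0.06189224]), 'grip_width': 0.03377799886165291}
```

View pics/w5.png

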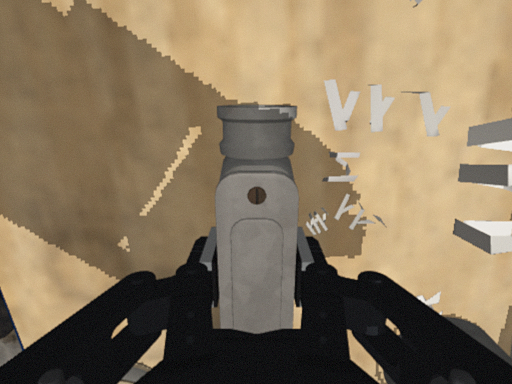

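View pics/s5c.png

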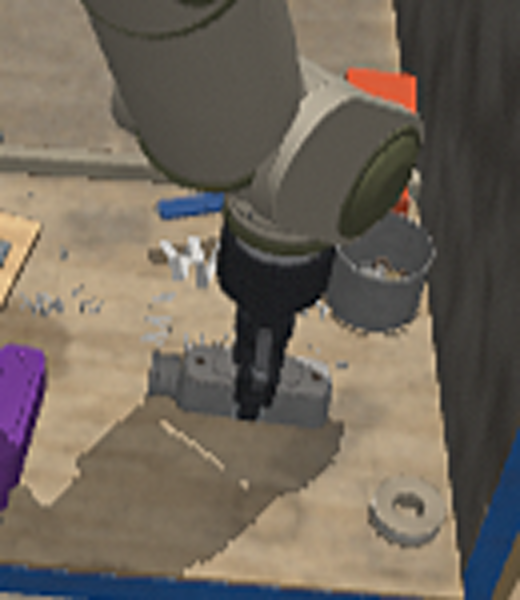

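Gripped: opening 33.8 mm, pads on both flat sides. Now measuring the entry pose from the earlier clear pictures.

Run:
```python
from h import *
S=cam("scene");T=cam("top")
t=lambda x,y:(140+y/8,220+x/8); s=lambda x,y:(140+y/7,190+x/7)
P=dict(TL=((188,82),(290,93)),TR=((473,158),(546,161)),BL=((147,243),(223,193)),BR=((425,318),(486,266)),clamp=((273,322),(338,268)))
Q={}
for k,(a,b) in P.items():
    p,e=tri((T,t(*a)),(S,s(*b))); z=.105 if k!="clamp" else .102
    print(k,p.round(4),np.round(e,4),onz(T,t(*a),z).round(4),onz(S,s(*b),z).round(4)); Q[k]=(p,onz(T,t(*a),z),onz(S,s(*b),z))
for i in range(3):
    g=lambda k:Q[k][i][:2]
    ang=lambda v:np.degrees(np.arctan2(v[1],v[0]))
    print(i,"into dirs",ang(g("TL")-g("BL")),ang(g("TR")-g("BR")),"front-90",ang(g("BL")-g("BR"))-90,ang(g("TL")-g("TR"))-90)
    ctr=sum(g(k) for k in("TL","TR","BL","BR"))/4;print("box ctr",ctr, "widths",np.linalg.norm(g("TL")-g("TR")),np.linalg.norm(g("TL")-g("BL")))
```

```text
TL [0.6478 0.0845 0.1055] [0.0013 0.0013] [0.6481 0.0833 0.105 ] [0.6481 0.0858 0.105 ]
TR [ 0.6129 -0.0313  0.1071] [0.0018 0.0018] [ 0.6137 -0.0331  0.105 ] [ 0.6149 -0.0294  0.105 ]
BL [0.5796 0.1028 0.1076] [0.0023 0.0023] [0.5807 0.1007 0.105 ] [0.582  0.1057 0.105 ]
BR [ 0.5467 -0.0109  0.1071] [0.001 0.001] [ 0.5473 -0.012   0.105 ] [ 0.5486 -0.0097  0.105 ]
clamp [0.5478 0.0511 0.099 ] [0.0012 0.0012] [0.5474 0.0499 0.102 ] [0.5446 0.0518 0.102 ]
0 into dirs -15.061955666055999 -17.12842866262402 front-90 -16.16576486932064 -16.766904658975548
box ctr [0.59675921 0.03628863] widths 0.12093043569504522 0.07057523750621701
1 into dirs -14.50537931018471 -17.66741946802547 front-90 -16.50941285307954 -16.487725960988286
box ctr [0.59744112 0.03472485] widths 0.1213913827180177 0.06970873221226506
2 into dirs -16.695481715942773 -16.595927192480342 front-90 -16.153098260212843 -16.100097435550424
box ctr [0.59839532 0.03810405] widths 0.11995678747092478 0.06902040939923727
```

Emit:
move_arm(moves=[[0, 0, -6, 0], [0, 0, -18, 0], [0, 0, -38, 0], [0, 0, -63, 0], [0, 0, -88, 0], [0, 0, -105, 0], [0, 0, -105, 0], [0, 0, -105, 0]])

```text
time_s: 9.75
position: [0.4622, -0.2287, 0.074]
tool_rot: [[0.073, 0.997, -0.0], [0.997, -0.073, 0.0], [0.0, -0.0, -1.0]]
ft_force: [-0.4, 0.0, -2.3]
grip_width: 0.0337
```

Run:
```python
from h import *
st=env.observe();C=cam("wrist",st);im=env.get_image("wrist"); cv2.imwrite("pics/w6.png",im[:,:,::-1])
print(st["position"],st["ft_force"],st["grip_width"],st["wrist_torque"])
c=env.get_calibration("wrist")
for k in ["conduit_centre","hub_end"]:
    for d in env.tip_of("wrist",k):
        o,dd=ray(C,d["point"]); R=st["tool_rot"];o=R.T@(o-st["position"]);dd=R.T@dd
        print(k,np.round(d["point"],1),round(d["conf"],2),"tool at z-47.5:",(o+dd*((-.0475-o[2])/dd[2])).round(4))
# rows for swing
p=st["position"]; t=np.array([.4155,.0895,.075]); n=14
for r in rows([p+(t-p)*k/n for k in range(1,n+1)],[85.8-102.2*k/n for k in range(1,n+1)]): print(r)
```

```text
[ 0.46219385 -0.22867745  0.07400507] [-3.63348188e-01  9.95887734e-04 -2.33601834e+00] 0.03365376077225741 [0.02264496 0.01473845 0.04568491]
conduit_centre [241.1 256.7] 0.84 tool at z-47.5: [ 0.0059  0.0011 -0.0475]
conduit_centre [153.9 436.2] 0.41 tool at z-47.5: [ 0.0497  0.0818 -0.0475]
hub_end [105.4 254. ] 0.73 tool at z-47.5: [ 0.0707 -0.0002 -0.0475]
[22.3, -4.7, -0.9, 0.128]
[44.7, -9.7, -0.9, 0.255]
[67.1, -14.7, -1.0, 0.382]
[89.5, -19.7, -1.0, 0.51]
[112.0, -24.7, -1.1, 0.637]
[134.4, -29.7, -1.1, 0.765]
[156.8, -34.6, -1.1, 0.892]
[179.2, -39.6, -1.2, 1.019]
[201.7, -44.6, -1.2, 1.147]
[224.1, -49.6, -1.2, 1.274]
[246.5, -54.6, -1.3, 1.402]
[268.9, -59.6, -1.3, 1.529]
[291.3, -64.6, -1.3, 1.657]
[313.8, -69.5, -1.4, 1.784]
```

View pics/w6.png

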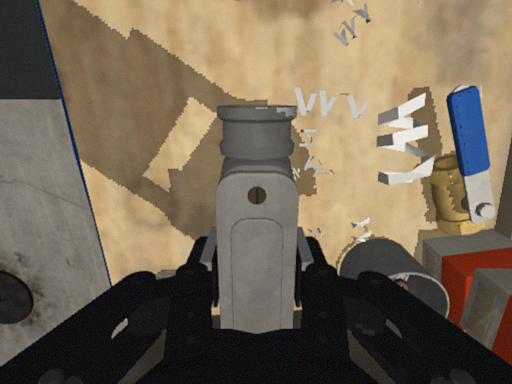

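The conduit is lifted, straight in the jaws, with hub_end at tool (70.6, 0, -47.5) mm. Swinging to the standoff in front of the entry.

Emit:
move_arm(moves=[[10, -2, 0, 0.06], [30, -7, 0, 0.17], [53, -12, 0, 0.3], [76, -17, 0, 0.43], [99, -22, 0, 0.56], [122, -27, 0, 0.69], [145, -32, 0, 0.82], [168, -37, 0, 0.95], [191, -42, 0, 1.08], [214, -47, 0, 1.21], [237, -52, 0, 1.34], [260, -57, 0, 1.47], [283, -63, 0, 1.6], [300, -67, 0, 1.7], [314, -69, 0, 1.784], [314, -69, 0, 1.784], [314, -69, 0, 1.784]])

```text
time_s: 11.6
position: [0.4164, 0.0892, 0.0737]
tool_rot: [[0.96, -0.28, -0.001], [-0.28, -0.96, -0.0], [-0.001, 0.0, -1.0]]
ft_force: [-0.5, 0.1, -1.4]
grip_width: 0.0337
```

Run:
```python
from h import *
import pickle
st=env.observe();C=cam("wrist",st);im=env.get_image("wrist"); cv2.imwrite("pics/w7.png",im[:,:,::-1])
pickle.dump((st,C),open("w7.pkl","wb"))
print(st["position"],st["tool_rot"],st["ft_force"],st["grip_width"],st["time_s"])
for k,z in [("hub_end",.122),("entry_mouth",.062)]:
    for d in env.tip_of("wrist",k): print(k,np.round(d["point"],1),round(d["conf"],2),onz(C,d["point"],z).round(4))
print(proj(C,[.531,.0555,.062]))
im=env.get_image("scene"); cv2.imwrite("pics/s7.png",im[:,:,::-1])
```

```text
[0.41637823 0.0891583  0.0737397 ] [[ 9.60088438e-01 -2.79695259e-01 -8.67854704e-04]
 [-2.79695476e-01 -9.60088757e-01 -1.37441985e-04]
 [-7.94775673e-04  3.74691495e-04 -9.99999614e-01]] [-0.5305325   0.06122266 -1.38302293] 0.03373866349611384 11.6
hub_end [106.1 258.2] 0.96 [0.4853 0.0675 0.122 ]
hub_end [223.8 429.6] 0.88 [0.4096 0.0032 0.122 ]
entry_mouth [  8.3 252.7] 0.78 [0.5358 0.0557 0.062 ]
[ 17.22935717 255.38751908]
```

View pics/w7.png

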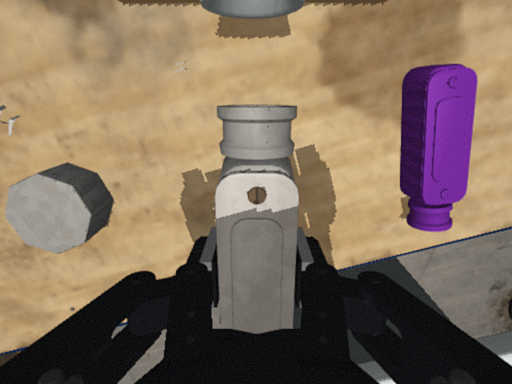

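View pics/s7.png

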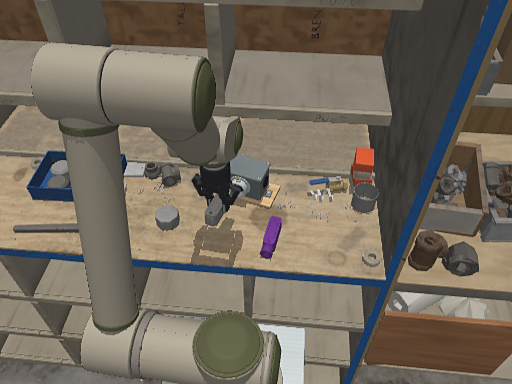

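The wrist view shows the collar rim at the top (columns 202–303, mid about 252) and the hub mid at about 257. The mouth is roughly 2 mm towards tool -y. Going down to entry height at about 29 mm standoff, then looking again.

Emit:
move_arm(moves=[[0, -2, 15, 0], [0, -2, 35, 0], [0, -2, 52, 0], [0, -2, 59, 0], [6, -2, 59, 0], [14, -2, 59, 0], [20, -2, 59, 0], [20, -2, 59, 0], [20, -2, 59, 0]])

```text
time_s: 12.7
position: [0.4365, 0.0855, 0.0154]
tool_rot: [[0.959, -0.282, 0.001], [-0.282, -0.959, -0.0], [0.0, -0.0, -1.0]]
ft_force: [0.6, 0.4, -2.1]
grip_width: 0.0336
```

Run:
```python
from h import *
import pickle
st=env.observe();C=cam("wrist",st);im=env.get_image("wrist"); cv2.imwrite("pics/w8.png",im[:,:,::-1])
pickle.dump((st,C),open("w8.pkl","wb"))
cv2.imwrite("pics/w8c.png",cv2.resize(im[0:220,150:360,::-1],None,fx=2.7,fy=2.7,interpolation=cv2.INTER_CUBIC))
print(st["position"],st["tool_rot"],st["ft_force"],st["grip_width"],st["time_s"])
for k,z in [("hub_end",.062),("entry_mouth",.062)]:
    for d in env.tip_of("wrist",k): print(k,np.round(d["point"],1),round(d["conf"],2),onz(C,d["point"],z).round(4))
im=env.get_image("scene"); cv2.imwrite("pics/s8c.png",cv2.resize(im[140:250,180:300,::-1],None,fx=5,fy=5,interpolation=cv2.INTER_CUBIC))
```

```text
[0.43648637 0.0855245  0.01541158] [[ 9.59291894e-01 -2.82416008e-01  5.11064338e-04]
 [-2.82416043e-01 -9.59292019e-01 -3.06453157e-06]
 [ 4.91125413e-04 -1.41392988e-04 -9.99999869e-01]] [ 0.61701304  0.38993421 -2.06151315] 0.03358611339076041 12.7
hub_end [104.8 259.6] 0.9 [0.5056 0.0629 0.062 ]
hub_end [284.7 470.8] 0.83 [ 0.3872 -0.018   0.062 ]
entry_mouth [ 20.7 255.1] 0.88 [0.5371 0.0557 0.062 ]
```

View pics/w8c.png

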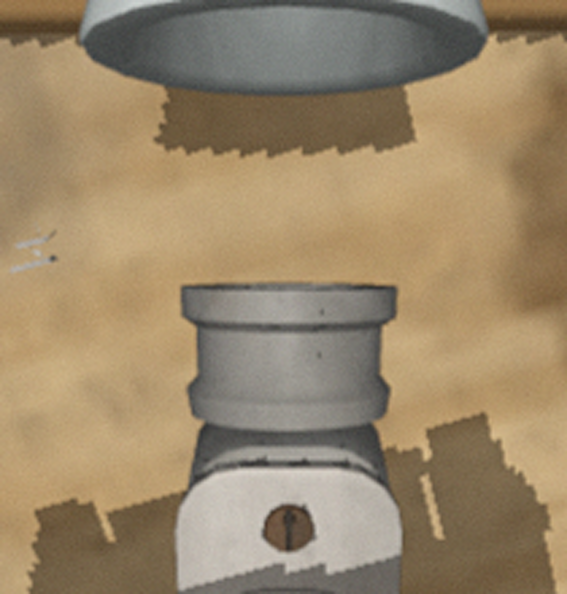

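View pics/s8c.png

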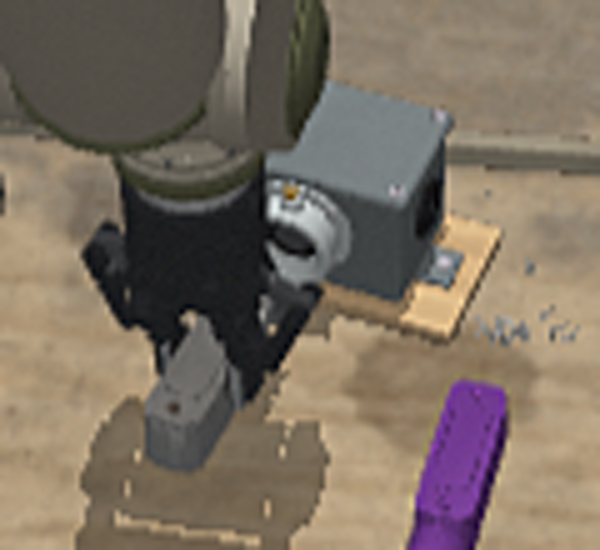

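Run:
```python
from h import *
import pickle
from scipy.optimize import least_squares
st,C=pickle.load(open("w8.pkl","rb")); R=st["tool_rot"];p=st["position"]
a=np.linspace(0,2*np.pi,2000)
def circ(X,Y,Z,r=.03):
    P=np.stack([X+0*a,Y+r*np.sin(a),Z+r*np.cos(a)],1)
    f,cx,cy,W=C; q=(np.linalg.inv(W)@np.c_[(R@P.T).T+p,np.ones(len(a))].T).T
    return cy+f*q[:,1]/q[:,2], cx-f*q[:,0]/q[:,2]
def feat(v):
    r,c=circ(*v); m=r>14.8-8
    return r.max(), c[r.argmax()], c.min(),c.max(), r[c.argmin()],r[c.argmax()]
obs=np.array([95/2.7,150+285/2.7,150+80/2.7,150+488/2.7,14.8,14.8])
for v in [(.0992,0,-.0466),(.103,0,-.0466),(.1064,0,-.0466)]: print(v,np.round(feat(v),1))
print("obs",obs.round(1))
w=np.array([1,.3,1,1,.4,.4])
s=least_squares(lambda v:(np.array(feat(v))-obs)*w,[.103,0,-.0466],diff_step=1e-3);print(s.x,"world z",p[2]-s.x[2],np.round(s.fun,2))
# hub rim
f,cx,cy,W=C
for rim in [(182,397)]:
  z=-.0475; 
  h=[ ]
```

```text
(0.0992, 0, -0.0466) [ 48.2 255.4 178.  330.9  32.9  33.3]
(0.103, 0, -0.0466) [ 39.9 255.4 177.2 331.6  21.6  22.1]
(0.1064, 0, -0.0466) [ 32.3 255.2 176.5 332.3  11.3  11.8]
obs [ 35.2 255.6 179.6 330.7  14.8  14.8]
[ 0.10587815  0.00027438 -0.04325888] world z 0.05867046343785339 [-0.35  0.11 -0.05  0.03  0.26  0.41]
```

Run:
```python
import cv2
im=cv2.imread("pics/w8.png"); cv2.imwrite("pics/w8d.png",cv2.resize(im[0:60,165:345],None,fx=4.4,fy=4.4,interpolation=cv2.INTER_CUBIC))
```

```text
(no output)
```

View pics/w8d.png

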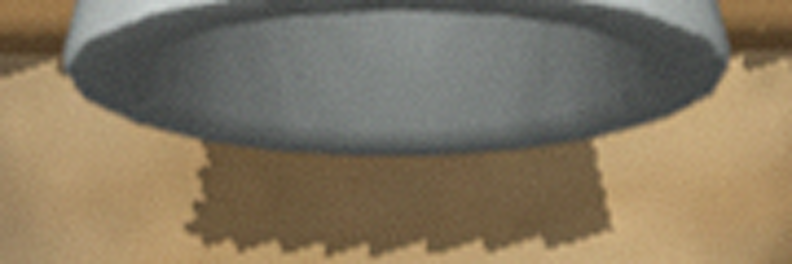

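Hub and collar differ laterally by only about 0.8 mm, yaw is symmetric, and the mouth is about 34 mm ahead. The collar height fit is weak (59–62 mm), so I use the stated 62 mm and will watch forces. Advancing to just inside the flare.

Emit:
move_arm(moves=[[5, -0.8, 1, 0], [12, -0.8, 1, 0], [20, -0.8, 1, 0], [27, -0.8, 1, 0], [33, -0.8, 1, 0], [37, -0.8, 1, 0], [40, -0.8, 1, 0], [40, -0.8, 1, 0], [40, -0.8, 1, 0]])

```text
time_s: 13.8
position: [0.4747, 0.0751, 0.0141]
tool_rot: [[0.959, -0.282, -0.0], [-0.282, -0.959, 0.0], [-0.0, 0.0, -1.0]]
ft_force: [0.1, 0.3, -1.6]
grip_width: 0.0337
```

Run:
```python
from h import *
import pickle
st=env.observe();C=cam("wrist",st);im=env.get_image("wrist"); cv2.imwrite("pics/w9.png",im[:,:,::-1])
cv2.imwrite("pics/w9c.png",cv2.resize(im[0:220,150:360,::-1],None,fx=2.7,fy=2.7,interpolation=cv2.INTER_CUBIC))
u=st["tool_rot"][:,0]
print(st["position"],st["tool_rot"].round(4),st["ft_force"],"along",st["ft_force"]@u,st["grip_width"],st["time_s"],st["wrist_torque"])
im=env.get_image("scene"); cv2.imwrite("pics/s9c.png",cv2.resize(im[140:250,180:300,::-1],None,fx=5,fy=5,interpolation=cv2.INTER_CUBIC))
```

```text
[0.47469268 0.07508915 0.01409199] [[ 9.593e-01 -2.824e-01 -3.000e-04]
 [-2.824e-01 -9.593e-01  1.000e-04]
 [-3.000e-04  0.000e+00 -1.000e+00]] [ 0.13698517  0.27326786 -1.57574838] along 0.05473139981512068 0.03371568444452894 13.8 [-0.00546524  0.02304315  0.06716081]
```

View pics/w9c.png

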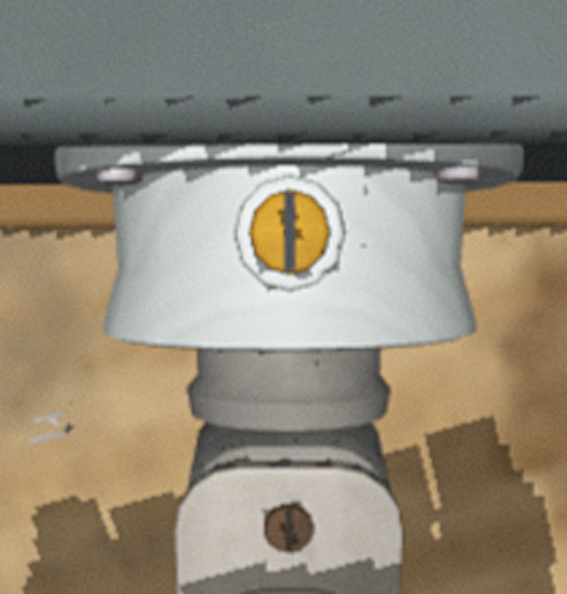

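View pics/s9c.png

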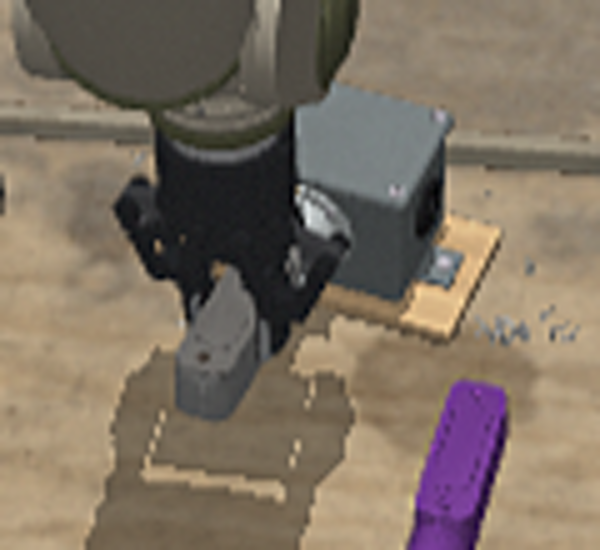

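The hub is in the flare, centred: collar mid column 290.5 against hub 290 in the crop, with no side force. Advancing in small steps towards the seal.

Emit:
move_arm(moves=[[1, 0, 0, 0], [2.5, 0, 0, 0], [4, 0, 0, 0], [5, 0, 0, 0], [5, 0, 0, 0], [5, 0, 0, 0]])

```text
time_s: 14.5
position: [0.4797, 0.0737, 0.0141]
tool_rot: [[0.959, -0.282, -0.0], [-0.282, -0.959, 0.0], [-0.0, 0.0, -1.0]]
ft_force: [0.5, 0.3, -2.6]
grip_width: 0.0336
```

Emit:
move_arm(moves=[[0.7, 0, 0, 0], [1.5, 0, 0, 0], [1.5, 0, 0, 0], [1.5, 0, 0, 0]])

```text
time_s: 14.9
position: [0.4811, 0.0732, 0.0141]
tool_rot: [[0.959, -0.282, -0.0], [-0.282, -0.959, 0.0], [-0.0, 0.0, -1.0]]
ft_force: [0.5, 0.3, -2.8]
grip_width: 0.0339
```

Emit:
move_arm(moves=[[0.7, 0, 0, 0], [1.5, 0, 0, 0], [1.5, 0, 0, 0], [1.5, 0, 0, 0]])

```text
time_s: 15.3
position: [0.4822, 0.0729, 0.0141]
tool_rot: [[0.959, -0.282, -0.001], [-0.282, -0.959, 0.0], [-0.001, 0.0, -1.0]]
ft_force: [-2.2, 1.3, -0.3]
grip_width: 0.0336
```

Emit:
move_arm(moves=[[0.7, 0, 0, 0], [1.5, 0, 0, 0], [1.5, 0, 0, 0], [1.5, 0, 0, 0]])

```text
time_s: 15.7
position: [0.4833, 0.0726, 0.014]
tool_rot: [[0.959, -0.282, -0.002], [-0.282, -0.959, 0.0], [-0.002, 0.0, -1.0]]
ft_force: [-5.3, 1.3, 0.8]
grip_width: 0.0339
```

Contact with the seal: the along-axis force went from -2.5 to -5.4 N at about 2.6 N/mm, which fits the seal spring. Pushing on gently.

Emit:
move_arm(moves=[[0.8, 0, 0, 0], [1.6, 0, 0, 0], [1.6, 0, 0, 0], [1.6, 0, 0, 0], [1.6, 0, 0, 0]])

```text
time_s: 16.2
position: [0.4841, 0.0723, 0.0139]
tool_rot: [[0.959, -0.282, -0.003], [-0.282, -0.959, 0.0], [-0.003, 0.0, -1.0]]
ft_force: [-7.7, 2.7, 1.1]
grip_width: 0.0339
```

Run:
```python
from h import *
for i in range(3):
    st=env.observe(); u=st["tool_rot"][:,0]; print(st["position"].round(4),st["ft_force"].round(2),round(st["ft_force"]@u,2),st["wrist_torque"].round(3))
    im=env.get_image("wrist")
cv2.imwrite("pics/w10c.png",cv2.resize(im[0:220,150:360,::-1],None,fx=2.7,fy=2.7,interpolation=cv2.INTER_CUBIC))
```

```text
[0.4841 0.0723 0.0139] [-7.71  2.73  1.09] -8.17 [0.322 1.    0.113]
[0.4841 0.0723 0.0139] [-7.53  3.73  0.41] -8.28 [0.35  1.045 0.121]
[0.4841 0.0723 0.0139] [-6.67  3.33  1.08] -7.34 [0.403 1.04  0.055]
```

View pics/w10c.png

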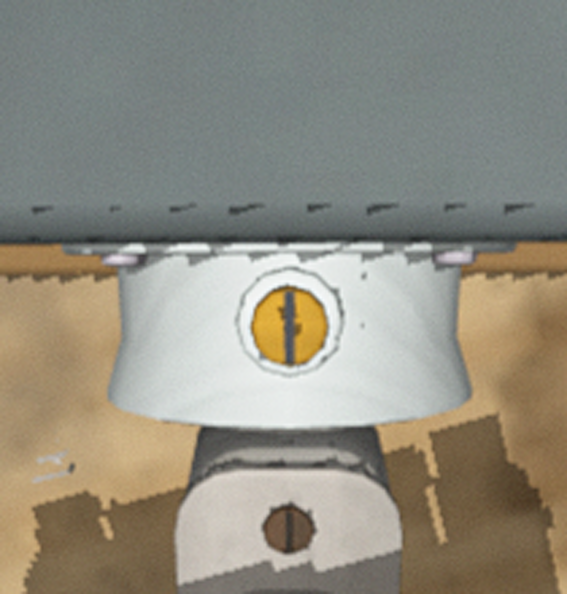

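Emit:
move_arm(moves=[[0.7, 0, 0, 0], [1.4, 0, 0, 0], [2.1, 0, 0, 0], [2.6, 0, 0, 0], [2.6, 0, 0, 0], [2.6, 0, 0, 0], [2.6, 0, 0, 0], [2.6, 0, 0, 0]])

```text
time_s: 17.15
position: [0.4856, 0.0718, 0.0138]
tool_rot: [[0.959, -0.282, -0.005], [-0.282, -0.959, 0.001], [-0.005, 0.001, -1.0]]
ft_force: [-11.4, 4.1, 2.0]
grip_width: 0.0339
```

Run:
```python
from h import *
for i in range(5):
    st=env.observe(); u=st["tool_rot"][:,0]; print(st["time_s"],st["position"].round(4),st["ft_force"].round(2),round(st["ft_force"]@u,2),st["wrist_torque"].round(3),round(st["grip_width"],4))
    im=env.get_image("wrist" if i<4 else "scene")
    if i==3: cv2.imwrite("pics/w11c.png",cv2.resize(im[0:300,150:360,::-1],None,fx=2,fy=2,interpolation=cv2.INTER_CUBIC))
cv2.imwrite("pics/s11c.png",cv2.resize(im[140:250,180:300,::-1],None,fx=5,fy=5,interpolation=cv2.INTER_CUBIC))
```

```text
17.15 [0.4856 0.0718 0.0138] [-11.42   4.15   2.05] -12.14 [0.536 1.5   0.129] 0.0339
17.2 [0.4855 0.0718 0.0138] [-10.39   3.33   2.38] -10.92 [0.469 1.539 0.114] 0.0337
17.25 [0.4855 0.0718 0.0137] [-11.51   3.57   2.99] -12.07 [0.482 1.456 0.099] 0.0341
17.3 [0.4855 0.0718 0.0138] [-11.23   3.25   2.91] -11.71 [0.511 1.468 0.17 ] 0.0339
17.35 [0.4856 0.0718 0.0138] [-11.22   3.34   2.95] -11.72 [0.496 1.488 0.126] 0.0336
```

View pics/w11c.png

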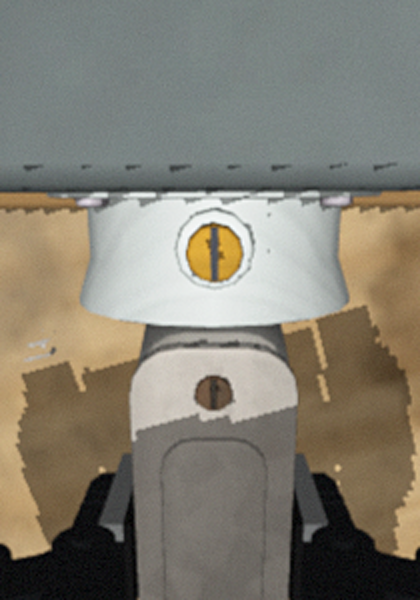

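View pics/s11c.png

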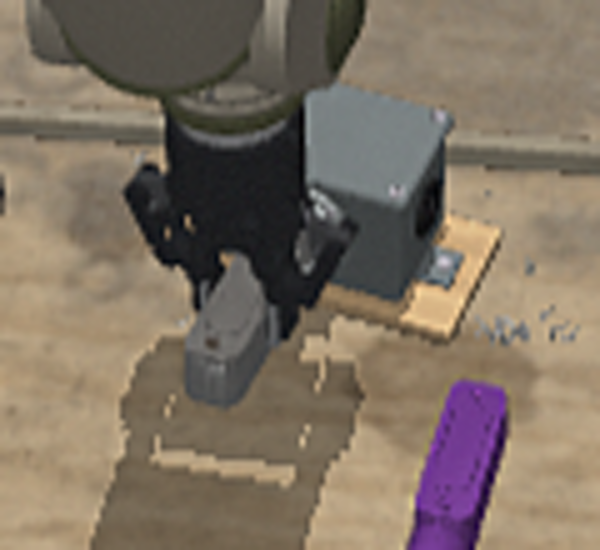

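About 11.7 N along the axis, and displacement since first contact (about 4.6 mm, 11.5 N) agrees. I'll hold for a second to check for creep.

Emit:
move_arm(moves=[[0, 0, 0, 0], [0, 0, 0, 0], [0, 0, 0, 0], [0, 0, 0, 0], [0, 0, 0, 0], [0, 0, 0, 0], [0, 0, 0, 0], [0, 0, 0, 0], [0, 0, 0, 0], [0, 0, 0, 0]])

```text
time_s: 18.4
position: [0.4855, 0.0718, 0.0138]
tool_rot: [[0.959, -0.282, -0.005], [-0.282, -0.959, 0.001], [-0.005, 0.001, -1.0]]
ft_force: [-10.6, 3.0, 2.7]
grip_width: 0.0336
```

Run:
```python
from h import *
fs=[]
for i in range(5):
    st=env.observe(); u=st["tool_rot"][:,0]; fs.append(st["ft_force"]@u); im=env.get_image("scene")
print(np.round(fs,2),st["position"].round(4),st["ft_force"].round(2),st["grip_width"],st["time_s"])
cv2.imwrite("pics/s12.png",im[:,:,::-1])
for k in ["octagon_box","ball_valve","tee","tin","seal_tape","screwdriver","reducer"]:
    for d in env.tip_of("scene",k)[:1]: print(k,np.round(d["point"]),round(d["conf"],2),onz(cam("scene"),d["point"],0).round(3))
```

```text
[-11.04 -11.52 -11.17 -11.33 -11.59] [0.4855 0.0718 0.0138] [-11.01   3.6    3.16] 0.033641667879223916 18.6
octagon_box [221. 168.] 0.74 [0.447 0.255 0.   ]
ball_valve [193. 325.] 0.6 [ 0.608 -0.212  0.   ]
tee [178. 172.] 0.78 [0.627 0.281 0.   ]
tin [203. 364.] 0.91 [ 0.576 -0.33   0.   ]
seal_tape [260. 374.] 0.5 [ 0.366 -0.341  0.   ]
reducer [172. 150.] 0.64 [0.647 0.36  0.   ]
```

The push is steady at about 11.3 N with the grip firm and the bystanders in place. Handing in.

Run:
```python
from h import *
print(env.close_job()); st=env.observe(); print(st["time_s"],st["ft_force"]@st["tool_rot"][:,0],st["grip_width"])
```

```text
the job is handed in; nothing more can be done
None
the job is handed in; nothing more can be done
```

I picked up the grey conduit body, not the purple look-alike, and pushed its hub straight into the clamp entry, cover up. I handed in at about 18.6 s, still gripping at 60 N and holding the push; no verdict came back.

**Last checks**
- **Push:** it read 11.0–11.6 N along the entry axis and held steady for over a second. First contact came about where the seal should be, and the push rose at about 2.5 N per mm. I advanced roughly 4.6 mm after contact, which also works out to about 11.5 N.
- **Fit:** the hub was centred on the collar in the wrist view to under 1 mm. The last tool reading showed 0.005 rad of tilt.
- **Bystanders:** nothing looked moved in the scene camera. The screwdriver was not detected in that last look, but the arm never went near it. The other positions agree with the earlier ones only to about 1–2 cm, which is detector noise.

**What disagreed**
- **Fingertips:** they sit about 35 mm short of the stated TCP. My first close shut above the conduit without touching it. Two cameras confirmed the offset, so I regrasped lower.
- **Collar height:** the image fit gave about 59 mm against the stated 62 mm. I used 62 mm.
- **Upward force:** during the push, the vertical reading rose by about 5 N. The hub may be resting lightly on the bottom of the bore, so the seal may carry a newton or so less than the reading, still within 7–18 N.

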